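Balance a loaded clay beater across an edge

ROBOT

A 6-joint arm with a two-finger parallel gripper is mounted at the origin on a cart in front of the work surface, level with it; the furniture and walls round the work are solid. World frame = base frame: x ahead of the robot, y to its left, z up, the work surface at z = 0. Lengths are in mm, angles in degrees, forces in N, time in s.
With the tool pointing down it reaches from about 300 to 750 mm from the base axis. Payload 8.5 kg.
Tool frame: the origin (TCP) lies between the finger pads; the fingertips stand 19 mm ahead of it and the grasp point (between the pads) is the TCP; x points along the fingers, y is the direction in which the jaws open and shut, and the axes are right-handed (so a half turn about x gives the same grasp; the last joint's range is limited). The gripper opens to 85 mm and grips with 20 to 120 N. Pads are 22 mm wide; open, the fingers measure 114 mm over their backs; the gripper's body (76 mm by 85 mm) begins 54 mm behind the grasp point. The pads swing forward as they close: fully open they stand 13 mm farther back than shut.
Start: joints at [-87.164, 21.807, 74.336, -0, 83.858, -12.336], TCP at [143.939, -530.813, 250.322] pointing down, gripper open.
Joint ranges: [-178.18, 178.18], [-50.72, 133.34], [12.68, 142.11], [-81.47, 261.47], [9.98, 163.14], [-165.26, 165.26]. Speed limits (degrees/s): [136.94, 136.94, 180, 180, 180, 180].

INTERFACE

Orientations are given as [roll, pitch, yaw] about the fixed x, y, z axes, in that order (R = Rz(yaw) Ry(pitch) Rx(roll)).
In Python, from cell import telemetry, viewer, r gives the robot as it stands.
- The arm moves only by the shell command python3 -m creep 'ROWS' [FORCE]. ROWS is JSON, a list of rows, each a list of 5 numbers: the shift along the world's x, y, z in cm, then the turn about the world's z in degrees, then the closure, from -1 (fully open) to 1 (shut). In form: [[dx, dy, dz, spin, gripper], ...]. A call has 1 to 12 rows; each row is the pose to reach, as a shift and turn from the pose commanded when the call began; what a row does not reach only later rows make up. A row lasts 1/8 s, in which the tool goes at most 62.5 mm and 10.7 degrees, less where a joint would pass 70% of its speed; a pose out of reach is approached as far as the arm can. A call with a gripper value outside its range is refused whole. The fingers move at their own pace and stop on an object; FORCE is the grip in N (left out, the last holds). Time passes only in rows, so rows that repeat a pose let the fingers close. It gives the time, the measured TCP pose, the force and the opening at its end, in the units of the state.
- telemetry.state(): the state, without advancing time (a new reading comes with each control period).
- viewer.grab_frame(name): name is "scene" or "top" or "wrist"; returns the picture (420x560x3 uint8, blue, green, red); there is no depth.
- viewer.camera_info(name): a dict with "vfov" (degrees; the focal length in pixels is half the picture's height over the tangent of half this angle, whatever the lens; pixels are square), "cx", "cy" (the principal point, pixels), "origin" and "attitude" of the camera in the world. Camera axes: x right, y down, z forward; pixel columns grow to the right and rows downward; lengths in mm; the calibration is good to about 2 mm. A picture is of the moment at which its call begins: read the wrist's pose just before it. camera_info takes no time and is no camera call; for the wrist camera it gives the pose at the moment of the call.
- r.sign_off(): hands the job in, once; it reports no verdict.
Trained networks look in the newest picture that a camera, given by its name, has taken for a name from the list of things; names that differ only in an ending like _2 or _b are one class to them, and where a whole thing is asked for, a point or a joint stands for the part that bears it (a point fixed in the world has none). Each returns a list of dicts, best first, with "confidence" (0 to 1); they miss things now and then, are a little off and sometimes report something else, mostly with a low value. They report only what shows in the picture. A call takes as long as a camera call. They do not tell look-alikes from the thing itself.
- viewer.outline_of(camera, target): "region" (420x560 bool, what is visible of it) and "at" ([column, row] in pixels, amid what is visible of it).
The state is a dict: "clock": time; "joint_positions": joint angles; "qd": joint speeds; "tau": joint torques, N m; "tool_pos": TCP position; "tcp_rot": TCP orientation; "wrist_force": force on the tool from outside, world axes, zero at the start; "torque": the same for the moment, N m; "gripper_width": opening from 0.0 (shut) to 1.0 (fully open).
Only numpy, scipy, OpenCV 4.12 (cv2) and the standard library are available. Lean on these libraries where they do the work, as an engineer would, in place of code of your own. Each camera call takes 0.05 s, during which the arm holds its last target. There are 200 camera calls.

TASK

Take the wooden clay beater out of its rack, lay it down flat on its broad face on the table and let go of it. Then take it again and leave it balancing level, broad face down, squarely across the steel edge of the balancing stand and centred on the length of that edge, resting on nothing else, so that I can mark its balance point; lead is hidden in the wood, so that point is seldom in the middle and must be found by feel or trial. Leave the cup, the marker and the calipers where they are.

Things in the scene. Friction and masses are not known exactly. Their poses are not given: they have to be found in the camera images.
- beater: Clay beater: plain brown wooden bar 200 long, 44 wide, 18 thick (mm), ends rounded, a thin dark line 60 mm either side of the middle. Origin at its middle; x thickness, y length, z width. Starts on its narrow edge in the rack, underside 10 mm above the table. Weighs 0.27 to 0.34 kg; hidden lead puts its balance point up to 37 mm from the middle along y, to either end. Either broad face may be down.
- rack: Pale wooden storage rack, fixed, left or right of the stand: board 90 x 190 x 10 mm with two pairs of cheeks that form an open-topped slot 24 mm wide along its y. Cheeks are 30 mm long, centred 72 mm either side of the middle, tops 31 mm above the table; the 114 mm between them is free for fingers. Origin under its middle; z up.
- stand: Balancing stand, fixed: dark wooden base 90 x 100 x 12 mm, an upright, and on top a blunt level steel edge, 30 mm long along x, 12 mm wide along y (the middle 10 mm flat). Origin at the underside, straight below the middle of the edge; z up. The beater goes across it, its length along y; it tips unless its balance point is within 5 mm of the middle of the edge.
- cup: Unglazed pale cup, 65 mm wide, 67 high, standing loose beyond the work; origin at the middle of its foot. Bystander.
- felt_pen: Marker, 135 mm long, lying loose on the robot's side of the work, to the left; origin under its middle. Bystander.
- caliper: Calipers, 152 x 90 mm, lying loose on the robot's side of the work, to the right; origin under their middle. Bystander.
- stand_edge (a point): Middle of the top of the stand's steel edge, 50 mm above the table; axes as the stand's. A balancing beater's middle is 9 mm higher than this point.
- beater_top (a point): Middle of the narrow edge of the beater that is uppermost at the start, 22 mm from its middle along its z. Standing on a narrow edge on the open table, the beater stays up by itself, and a light sideways push near this point tips it over flat.
Mind the look-alikes: they are no part of the job. What is shaped like the stand but red is not meant.

How it is judged (in metres and radians):
On the way:
1. the beater lies flat on its broad face on the table, let go (angle between the x axis of beater and the z axis of stand, either way round below 0.1 rad and height (world z) of beater below 0.014 m and contact force between beater and the fingers below 0.1 N), for 0.2 s.
At the end, for the whole second after the job is handed in: The beater balances at rest on the stand's steel edge alone: broad face level within 4 degrees, its length square across the edge within 17 degrees, its centre line within 15 mm of the middle of the edge's length, its middle 55 to 63 mm above the table (angle between the x axis of beater and the z axis of stand, either way round below 0.07 rad and angle between the y axis of beater and the y axis of stand, either way round below 0.3 rad and z of beater in the frame of stand between 0.055 and 0.063 m and x of beater in the frame of stand between -0.015 and 0.015 m and y of beater in the frame of stand between -0.05 and 0.05 m and contact force between beater and stand above 0.5 N and linear speed of beater below 0.02 m/s and angular speed of beater below 0.1 rad/s); the robot touches nothing.
It fails at once if the cup is shifted by more than 30 mm (distance of cup from where it was at the start of the episode above 0.03 m).
It fails at once if the marker is shifted by more than 30 mm (distance of felt_pen from where it was at the start of the episode above 0.03 m).
It fails at once if the calipers are shifted by more than 30 mm (distance of caliper from where it was at the start of the episode above 0.03 m).
It also fails if it takes over 72 s, if anything falls off the work surface, if the arm or the gripper's body presses on something with over 40 N, if the wrist force passes 120 N, or if a joint passes its speed limit or range.

## Working session

There is one attempt and no reset: what is moved stays moved. The work goes in short steps, Python scripts to look and compute and a shell command to move; the robot and the scene stay as the last step left them, time stands still between calls to the robot, and variables do not carry over. Pictures are saved under pics/ and viewed, about 8 in all and at most 12, crops included, and the job is handed in when it is done.

```bash
mkdir -p pics; ls; cat > h.py <<'E'
import numpy as np, cv2
from scipy.spatial.transform import Rotation as R
from cell import telemetry, viewer, r
def cam(n):
    i=viewer.camera_info(n); f=210/np.tan(np.radians(i["vfov"])/2)
    a=np.array(i["attitude"],float)
    M=a if a.shape==(3,3) else R.from_euler('xyz',a,degrees=True).as_matrix()
    return f,i["cx"],i["cy"],np.array(i["origin"],float),M
def ray(c,u,v,z):
    f,cx,cy,o,M=c; d=M@np.array([(u-cx)/f,(v-cy)/f,1.]); return o+d*(z-o[2])/d[2]
def proj(c,p):
    f,cx,cy,o,M=c; q=M.T@(np.array(p,float)-o); return np.array([cx+f*q[0]/q[2],cy+f*q[1]/q[2]])
E
python3 - <<'E'
from h import *
for n in("scene","top"):
    im=viewer.grab_frame(n); cv2.imwrite(f"pics/{n}1.png",im); print(n,viewer.camera_info(n)); c=cam(n)
    for t in("beater","rack","stand","cup","felt_pen","caliper"):
        for d in viewer.outline_of(n,t)[:4]:
            m=d["region"].astype(np.uint8); print(t,round(d["confidence"],2),np.round(d["at"]),m.sum(),[[round(x,1) for x in q] if hasattr(q,'__len__') else round(q) for q in cv2.minAreaRect(cv2.findNonZero(m))] if m.sum() else'', np.round(ray(c,*d["at"],30)[:2]))
print(telemetry.state())
E
```

```text
pics
scene {'vfov': 56.6359449058331, 'cx': 281.84094897677613, 'cy': 210.14822792803267, 'origin': array([ 72.97826213, 532.68891201, 528.96640218]), 'attitude': array([-123.34543929,   -0.15587038, -137.40236198])}
beater 0.89 [331. 179.] 969 [[331.4, 181.6], [17.6, 65.5], 69] [ 591. -226.]
rack 0.91 [336. 195.] 845 [[332.9, 193.6], [22.3, 74.2], 76] [ 532. -167.]
stand 0.82 [254. 231.] 1282 [[254.2, 231.5], [36.8, 45.8], 55] [575.  74.]
stand 0.73 [198. 276.] 1814 [[200.1, 273.5], [40.7, 56.1], 52] [550. 242.]
felt_pen 0.81 [266. 327.] 619 [[267.6, 326.6], [9.0, 75.1], 47] [374. 240.]
caliper 0.46 [373. 218.] 174 [[379.0, 226.0], [18.0, 22.0], 90] [ 411. -141.]
caliper 0.31 [268. 328.] 683 [[267.8, 326.9], [10.1, 75.1], 48] [369. 241.]
caliper 0.23 [197. 274.] 1821 [[199.8, 273.8], [41.2, 57.2], 52] [555. 240.]
top {'vfov': 54.08905319932395, 'cx': 276.42893454801214, 'cy': 223.70176048573282, 'origin': array([ 506.26605625,   -4.81898032, 1027.15272104]), 'attitude': array([-176.85182259,   -0.5408376 ,  -91.43463731])}
beater 0.59 [354. 212.] 779 [[357.6, 212.9], [82.4, 10.9], 9
[... 584 characters left out ...]
], [57.0, 37.0], 90] [ 367. -210.]
{'clock': 0.7, 'joint_positions': array([-8.71628747e+01,  2.18054018e+01,  7.43363338e+01,  8.42476188e-04,
        8.38606863e+01, -1.23354941e+01]), 'qd': array([ 0.03695548, -0.03710544, -0.15777483,  0.01089308,  0.12723675,
        0.0957161 ]), 'tau': array([-4.53722852e-03, -4.48260820e+01, -2.31435782e+01, -3.13171204e-04,
        6.03860353e-04, -1.05625017e-05]), 'tool_pos': array([ 143.95245035, -530.7907004 ,  250.3306122 ]), 'tcp_rot': array([-121.41417473,   89.99743736,   73.75835451]), 'wrist_force': array([-0.072946  ,  0.04770418,  0.81135246]), 'torque': array([-0.05806785, -0.00484544,  0.0242015 ]), 'gripper_width': 0.9966542921230016}
```

```bash
python3 - <<'E'
from h import *
a=cv2.imread("pics/top1.png"); b=cv2.resize(a[140:330,140:420],(800,543),interpolation=cv2.INTER_CUBIC); cv2.imwrite("pics/top1c.png",b)
E
```

```text
(no output)
```

View pics/top1c.png

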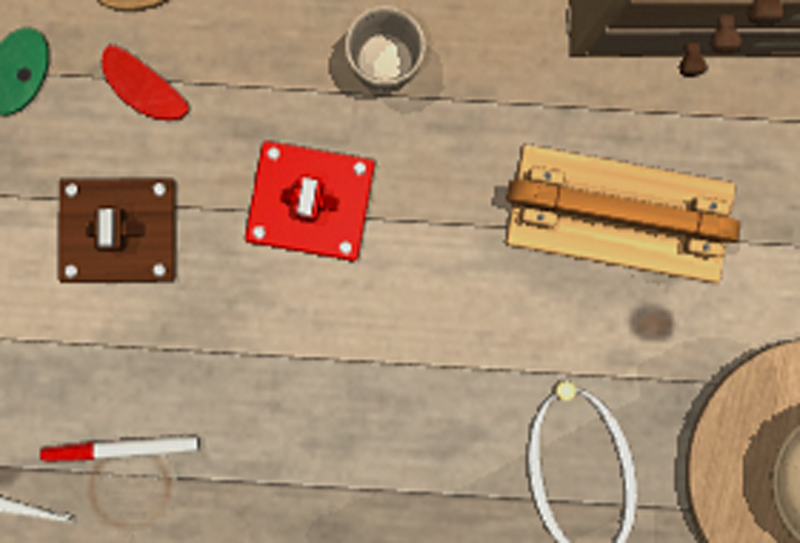

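View pics/scene1.png

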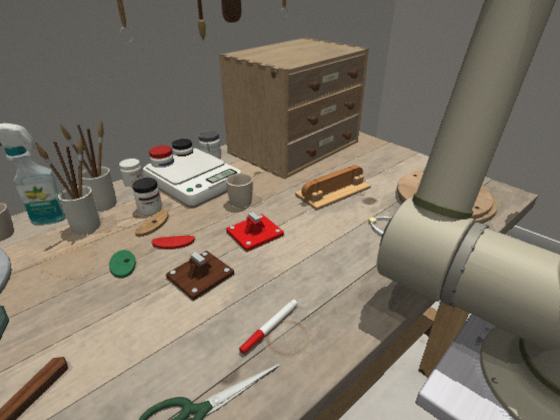

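Top picture: the beater is the brown bar in the pale rack at (357,212). A different brown bar lies at the lower left of the scene view (35,385). The real stand is the dark one at (181,220), and the red stand at (247,209) is the decoy. The cup is at (274,156), the pen at (181,296) and the calipers at (343,301).

```bash
python3 - <<'E'
from h import *
s=telemetry.state(); M=R.from_euler('xyz',s["tcp_rot"],degrees=True).as_matrix(); print("tool y",M[:,1].round(3),"tool x",M[:,0].round(3))
c=cam("top")
def crop2full(x,y): return 140+x*280/800,140+y*190/543
A=ray(c,*crop2full(512,182),54); B=ray(c,*crop2full(740,222),54); print("beater ends far side",A,B,np.degrees(np.arctan2(A[0]-B[0],A[1]-B[1])))
for n,q in dict(stand_edge=(106,228),red=(310,196)).items(): print(n,ray(c,*crop2full(*q),50))
print("base corners",[ray(c,*crop2full(*q),12)[:2].round() for q in((59,179),(175,179),(175,281),(58,281))])
print("rack corners",[ray(c,*crop2full(*q),10)[:2].round() for q in((523,145),(735,183),(720,281),(506,244))])
E
```

```text
tool y [ 0.262 -0.965 -0.   ] tool x [ 0.  0. -1.]
beater ends far side [ 604.71550515 -118.22374919   54.        ] [ 566.73787843 -307.10152698   54.        ] 11.36886068953005
stand_edge [574.87695716 220.22195237  50.        ]
red [597.46171253  50.23238598  50.        ]
base corners [array([621., 269.]), array([619., 169.]), array([530., 170.]), array([533., 271.])]
rack corners [array([ 641., -134.]), array([ 604., -318.]), array([ 519., -301.]), array([ 555., -116.])]
```

```bash
python3 -m creep '[[5,4,0,10,-1],[10,7.5,0,20,-1],[15,11,0,30,-1],[20,15,0,40,-1],[25,18.5,0,50,-1],[30,22,0,60,-1],[35,25.5,0,63,-1],[39,28.5,-2,63,-1],[43.3,31.4,-4,63,-1],[43.3,31.4,-4,63,-1],[43.3,31.4,-4,63,-1]]' 60
python3 - <<'E'
from h import *
c=cam("wrist"); im=viewer.grab_frame("wrist"); cv2.imwrite("pics/w1.png",im)
for t in("beater","rack"):
    for d in viewer.outline_of("wrist",t)[:2]:
        m=d["region"].astype(np.uint8); cv2.imwrite(f"pics/m_{t}.png",m*255); q=cv2.minAreaRect(cv2.findNonZero(m)); print(t,d["confidence"],q,m.sum(),[ray(c,*p,54)[:2].round(1) for p in cv2.boxPoints(q)])
print(telemetry.state()["tcp_rot"],c[3],c[4].round(2))
E
```

```text
clock: 2.08
tool_pos: [576.8, -217.0, 210.5]
tcp_rot: [-0.1, 90.0, -101.9]
wrist_force: [-0.5, -0.4, 0.6]
gripper_width: 1.006
beater 0.61 ((284.5, 177.0), (224.0, 23.0), 90.0) 4878 [array([ 590.1, -115.6]), array([ 606.9, -119.2]), array([ 570.5, -303.4]), array([ 550.2, -299.1])]
rack 0.95 ((285.0, 176.5), (197.0, 100.0), 90.0) 14305 [array([ 560. , -118.7]), array([ 634.1, -134.2]), array([ 607.2, -296.8]), array([ 520. , -278.6])]
[ 66.05931398  89.93153771 -35.85114411] [ 591.39073413 -146.50653974  333.71146841] [[ 0.98 -0.2  -0.06]
 [-0.2  -0.94 -0.27]
 [-0.    0.28 -0.96]]
```

View pics/w1.png

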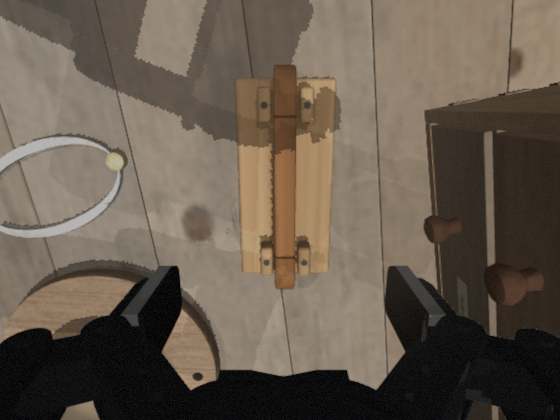

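The wrist view shows the beater upright in the rack, with its top edge in columns 274–296 and rows 66–288. Its dark lines are at rows 116 and 258, and it lines up with the jaws.

```bash
python3 - <<'E'
from h import *
c=cam("wrist")
P=ray(c,285.3,116.5,54);Q=ray(c,284.5,258,54); m=(P+Q)/2; d=P-Q
s=telemetry.state(); M=R.from_euler('xyz',s["tcp_rot"],degrees=True).as_matrix()
print(P,Q,m,np.linalg.norm(d),"yaw",-np.degrees(np.arctan2(d[0],d[1])), M[:,1].round(3)); print(s["tool_pos"],(m-s["tool_pos"])/10, s["torque"])
print("jaw yaw",np.degrees(np.arctan2(M[1,1],M[0,1])))
E
```

```text
[ 591.38891936 -154.9263824    54.        ] [ 566.13920736 -272.55393946   54.        ] [ 578.76406336 -213.74016093   54.        ] 120.3070660276469 yaw -12.11515684765795 [ 0.978 -0.206  0.001]
[ 576.41499708 -217.72314582  211.10151236] [  0.23490663   0.39829849 -15.71015124] [-0.0018163  -0.04966309 -0.01855539]
jaw yaw -11.91044292709345
```

```bash
python3 -m creep '[[0.2,0.4,-6,0,-1],[0.2,0.4,-12,0,-1],[0.2,0.4,-16,0,-1],[0.2,0.4,-17.3,0,-1],[0.2,0.4,-17.3,0,-1]]' 100; python3 - <<'E'
from h import *
T=[]
for i in range(6):
    viewer.grab_frame("wrist"); s=telemetry.state(); T.append(np.r_[s["wrist_force"],s["torque"]])
print(np.mean(T,0).round(4),np.std(T,0).round(4),s["tool_pos"])
E
python3 -m creep '[[0,0,0,0,1],[0,0,0,0,1],[0,0,0,0,1],[0,0,0,0,1],[0,0,0,0,1],[0,0,0,0,1]]' 100
python3 -m creep '[[0,0,2,0,1],[0,0,5,0,1],[0,0,9,0,1],[0,0,10,0,1],[0,0,10,0,1],[0,0,10,0,1],[0,0,10,0,1]]'
python3 - <<'E'
from h import *
T=[]
for i in range(8):
    viewer.grab_frame("wrist"); s=telemetry.state(); T.append(np.r_[s["wrist_force"],s["torque"]])
cv2.imwrite("pics/w2.png",viewer.grab_frame("wrist"))
print(np.mean(T,0).round(4),np.std(T,0).round(4),s["tool_pos"],s["gripper_width"])
E
```

```text
clock: 2.85
tool_pos: [579.0, -213.5, 38.0]
tcp_rot: [67.9, 90.0, -34.0]
wrist_force: [0.2, 0.0, 0.4]
gripper_width: 1.004
[ 0.3029  0.4219  0.0917  0.0068 -0.0058  0.0203] [0.4107 0.4633 0.5166 0.0246 0.013  0.0271] [ 579.36358375 -213.08235917   38.57451793]
clock: 3.9
tool_pos: [579.1, -212.9, 37.5]
tcp_rot: [76.0, 90.0, -25.9]
wrist_force: [-0.2, 0.3, 2.6]
gripper_width: 0.196
clock: 4.78
tool_pos: [578.6, -212.6, 135.9]
tcp_rot: [-109.4, 89.9, 148.8]
wrist_force: [-0.4, -0.0, -2.4]
gripper_width: 0.197
[-3.9990e-01 -1.9280e-01 -2.8992e+00 -7.8700e-02 -6.0000e-04  6.9000e-03] [0.3275 0.3747 0.4902 0.0297 0.0235 0.025 ] [ 578.94003411 -212.81928648  137.31544204] 0.19919466301468408
```

View pics/w2.png

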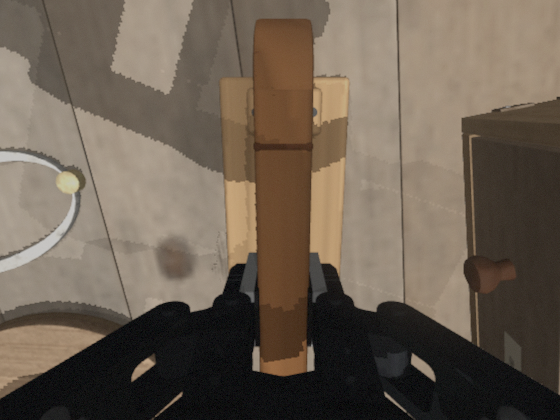

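Grip looks centred and lead is toward the +y end (about +27 mm). I'll carry it to open table, measure the torque more finely, then set it on its narrow edge.

```bash
python3 -m creep '[[-2,4.5,0,3,1],[-4,9,0,6,1],[-6,13.5,0,9,1],[-8,18,0,11,1],[-10,22,0,11,1],[-10.9,23.3,0,11,1],[-10.9,23.3,0,11,1],[-10.9,23.3,0,11,1],[-10.9,23.3,0,11,1]]'
python3 - <<'E'
from h import *
T=[]
for i in range(30):
    viewer.grab_frame("wrist"); s=telemetry.state(); T.append(np.r_[s["wrist_force"],s["torque"]])
print(np.mean(T,0).round(4),np.std(T,0).round(4),s["tool_pos"],s["gripper_width"]); T=np.array(T); print(T[:,3].mean()/T[:,2].mean())
E
python3 -m creep '[[0,0,-4,0,1],[0,0,-8,0,1],[0,0,-9.8,0,1],[0,0,-10.5,0,1],[0,0,-10.8,0,1],[0,0,-10.9,0,1],[0,0,-10.9,0,1],[0,0,-10.9,0,1]]'
```

```text
clock: 6.35
tool_pos: [470.6, 19.2, 137.2]
tcp_rot: [59.3, 90.0, -31.6]
wrist_force: [0.5, -0.3, -3.1]
gripper_width: 0.193
[-9.7200e-02  7.8700e-02 -2.9347e+00 -8.4000e-02  3.0000e-03 -2.1000e-03] [0.5276 0.4986 0.4534 0.031  0.03   0.0273] [469.95257457  20.18059871 137.3442462 ] 0.19521670752949313
0.028635569728711913
clock: 8.85
tool_pos: [470.1, 20.1, 28.7]
tcp_rot: [79.5, 90.0, -11.3]
wrist_force: [-0.3, 0.2, -2.0]
gripper_width: 0.2
```

```bash
python3 -m creep '[[0,0,-0.1,0,1],[0,0,-0.1,0,1],[0,0,-0.1,0,1]]'; python3 -m creep '[[0,0,-0.1,0,0.6],[0,0,-0.1,0,0.2],[0,0,-0.1,0,0],[0,0,-0.1,0,0],[0,0,-0.1,0,0],[0,0,3,0,0],[0,0,8,0,0]]'; python3 - <<'E'
from h import *
cv2.imwrite("pics/s2.png",viewer.grab_frame("scene")[150:400,100:400])
E
```

```text
clock: 9.22
tool_pos: [470.1, 20.1, 27.5]
tcp_rot: [82.1, 90.0, -8.7]
wrist_force: [0.6, 0.7, 0.6]
gripper_width: 0.194
clock: 10.1
tool_pos: [469.2, 20.3, 107.3]
tcp_rot: [-101.1, 89.8, 168.1]
wrist_force: [0.6, -0.4, -0.6]
gripper_width: 0.499
```

View pics/s2.png

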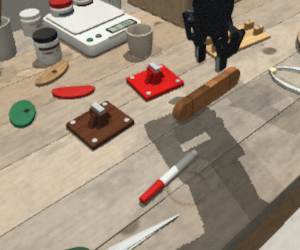

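It stands on edge at crop (207,92), clear of everything. Now the push toward +x, at its balance point.

```bash
python3 -m creep '[[-5,2.5,0,0,1],[-5,2.5,0,0,1],[-5,2.5,0,0,1],[-5,2.5,-5,0,1],[-5,2.5,-5,0,1],[-4,2.5,-5,0,1],[-3,2.5,-5,0,1],[-2.4,2.5,-5,0,1],[-1.8,2.5,-5,0,1],[-1.2,2.5,-5,0,1],[-0.6,2.5,-5,0,1],[0,2.5,-5,0,1]]'; python3 -m creep '[[0,0,0,0,1],[-1,0,8,0,1],[-1,0,14,0,-1],[-1,-2.5,14,0,-1],[-1,-2.5,14,0,-1],[-1,-2.5,14,0,-1]]'
python3 - <<'E'
from h import *
c=cam("wrist"); im=viewer.grab_frame("wrist"); cv2.imwrite("pics/w3.png",im)
for d in viewer.outline_of("wrist","beater")[:2]:
    m=d["region"].astype(np.uint8); q=cv2.minAreaRect(cv2.findNonZero(m)); print(d["confidence"],q,[ray(c,*p,18)[:2].round(1) for p in cv2.boxPoints(q)])
print(telemetry.state()["tool_pos"])
E
```

```text
clock: 11.65
tool_pos: [471.3, 45.1, 59.3]
tcp_rot: [81.6, 89.8, -9.3]
wrist_force: [-0.6, -0.5, 18.3]
gripper_width: -0.0
clock: 12.4
tool_pos: [459.5, 20.6, 196.4]
tcp_rot: [-108.7, 89.9, 160.5]
wrist_force: [0.4, 0.2, -0.2]
gripper_width: 0.847
0.94 ((296.5, 183.5), (225.0, 23.0), 90.0) [array([462.2, 120.6]), array([480.8, 120.3]), array([482. , -85.3]), array([459.5, -85. ])]
[459.5488248   20.75734876 196.2904461 ]
```

View pics/w3.png

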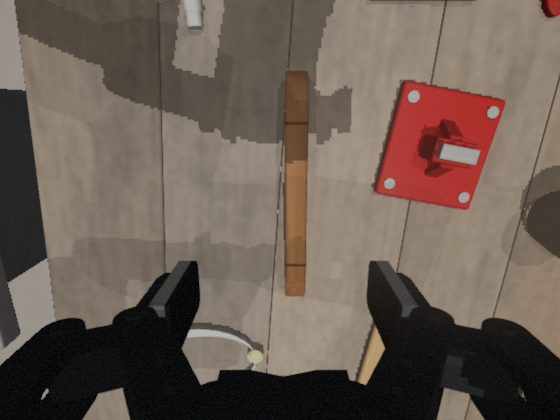

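The bar is still on edge (rows 70–296, columns 286–308), because the fingers rode over its top. I'll push again, lower down, with the fingers shut first.

```bash
python3 -m creep '[[-4,2.5,0,0,1],[-4,2.5,0,0,1],[-4,2.5,0,0,1],[-4,2.5,-5,0,1],[-4,2.5,-10,0,1],[-4,2.5,-14.8,0,1],[-4,2.5,-14.8,0,1],[-4,2.5,-14.8,0,1]]'; python3 -m creep '[[1,0,0,0,1],[2,0,0,0,1],[2.4,0,0,0,1],[2.8,0,0,0,1],[3.2,0,0,0,1]]';  python3 -m creep '[[0.5,0,0,0,1],[1,0,0,0,1],[1.5,0,0,0,1],[2,0,0,0,1],[2,0,0,0,1]]'; python3 - <<'E'
from h import *
cv2.imwrite("pics/s3.png",viewer.grab_frame("scene")[150:400,100:400])
c=cam("top");viewer.grab_frame("top")
for d in viewer.outline_of("top","beater")[:2]:
    m=d["region"].astype(np.uint8); q=cv2.minAreaRect(cv2.findNonZero(m)); print(d["confidence"],q,[ray(c,*p,18)[:2].round(1) for p in cv2.boxPoints(q)])
E
```

```text
clock: 13.5
tool_pos: [421.1, 44.9, 50.4]
tcp_rot: [80.3, 89.9, -10.5]
wrist_force: [1.3, 0.0, -0.2]
gripper_width: -0.002
clock: 14.12
tool_pos: [451.9, 45.3, 49.3]
tcp_rot: [-98.3, 90.0, 170.8]
wrist_force: [-0.4, 0.4, 0.3]
gripper_width: 0.003
clock: 14.75
tool_pos: [472.3, 45.2, 49.3]
tcp_rot: [80.6, 90.0, -10.2]
wrist_force: [0.5, -0.7, -0.1]
gripper_width: 0.001
0.88 ((280.5, 247.5), (17.0, 45.0), 90.0) [array([525.1,  30.4]), array([522.3, -80. ]), array([480.8, -78.8]), array([483.5,  31.3])]
```

```bash
python3 -m creep '[[-1,0,2,0,1],[-1,0,7,0,-1],[1,-2,12,0,-1],[3,-2.5,15,0,-1],[3,-2.5,15,0,-1],[3,-2.5,15,0,-1]]' 100
python3 - <<'E'
from h import *
c=cam("wrist"); im=viewer.grab_frame("wrist"); cv2.imwrite("pics/w4.png",im)
s=telemetry.state(); M=R.from_euler('xyz',s["tcp_rot"],degrees=True).as_matrix(); print("jaw yaw",np.degrees(np.arctan2(M[1,1],M[0,1])),s["tool_pos"])
for d in viewer.outline_of("wrist","beater")[:2]:
    m=d["region"].astype(np.uint8); q=cv2.minAreaRect(cv2.findNonZero(m)); print(d["confidence"],q,[ray(c,*p,18)[:2].round(1) for p in cv2.boxPoints(q)])
E
```

```text
clock: 15.65
tool_pos: [501.0, 20.5, 198.3]
tcp_rot: [-101.8, 89.9, 167.4]
wrist_force: [0.2, -0.3, -1.0]
gripper_width: 1.0
jaw yaw -0.8166074486805721 [500.87259518  20.50790402 198.14757744]
0.96 ((283.0, 181.0), (216.0, 52.0), 90.0) [array([480.6, 119.3]), array([523.1, 118.7]), array([524.5, -78.9]), array([473.7, -78.3])]
0.25 ((141.44924926757812, 15.289339065551758), (31.989925384521484, 20.09166717529297), 85.91438293457031) [array([384. , 173.7]), array([399.7, 174.5]), array([398.8, 152.1]), array([382.7, 151.3])]
```

View pics/w4.png

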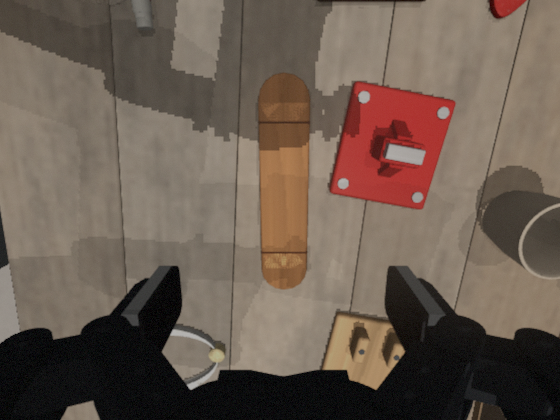

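It lies flat (columns 259–310, rows 73–289), with its lines at rows 122 and 252.

```bash
python3 - <<'E'
from h import *
c=cam("wrist"); P=ray(c,284.5,122,18);Q=ray(c,284.5,252.3,18);m=(P+Q)/2;d=P-Q
s=telemetry.state();print(m,np.linalg.norm(d),-np.degrees(np.arctan2(d[0],d[1])),s["tool_pos"]); g=m+d/np.linalg.norm(d)*28.6; print("grasp",g,(g-s["tool_pos"])/10)
E
```

```text
[501.71755933  20.26900964  18.        ] 119.7791012893625 -0.7203733728973277 [500.94141331  20.50799772 198.17857576]
grasp [502.07713443  48.86674917  18.        ] [  0.11357211   2.83587514 -18.01785758]
```

```bash
python3 -m creep '[[0,2.8,-5,0,-1],[0.1,2.8,-10,0,-1],[0.1,2.8,-15,0,-1],[0.1,2.8,-17,0,-1],[0.1,2.8,-18,0,-1],[0.1,2.8,-18,0,-1]]'; python3 - <<'E'
from h import *
T=[]
for i in range(10):
    viewer.grab_frame("wrist"); s=telemetry.state(); T.append(np.r_[s["wrist_force"],s["torque"]])
print(np.mean(T,0).round(4),s["tool_pos"])
E
python3 -m creep '[[0,0,0,0,0.3],[0,0,0,0,1],[0,0,0,0,1],[0,0,0,0,1],[0,0,0,0,1]]' 80;python3 -m creep '[[0,0,2,0,1],[0,0,6,0,1],[0,0,10,0,1],[0,0,10,0,1],[0,0,10,0,1],[0,0,10,0,1]]'; python3 - <<'E'
from h import *
T=[]
for i in range(36):
    viewer.grab_frame("wrist"); s=telemetry.state(); T.append(np.r_[s["wrist_force"],s["torque"]])
c=cam("wrist");cv2.imwrite("pics/w5.png",viewer.grab_frame("wrist"))
m=np.mean(T,0);print(m.round(4),s["tool_pos"],"off y mm",1e3*m[3]/m[2])
E
```

```text
clock: 16.5
tool_pos: [502.6, 48.3, 19.1]
tcp_rot: [-97.0, 89.9, 172.2]
wrist_force: [-0.5, -0.1, 0.1]
gripper_width: 0.997
[-0.0382  0.0307 -0.0361  0.0209  0.0003 -0.0103] [502.96034544  48.20296736  19.45017997]
clock: 17.62
tool_pos: [502.8, 48.2, 19.8]
tcp_rot: [14.7, 90.0, -76.1]
wrist_force: [-1.2, -0.3, 9.3]
gripper_width: 0.496
clock: 18.38
tool_pos: [502.1, 48.3, 117.8]
tcp_rot: [-97.1, 89.8, 172.0]
wrist_force: [-0.8, -0.2, -3.0]
gripper_width: 0.495
[-1.2620e-01  1.7000e-02 -2.8789e+00 -1.5000e-03 -4.0000e-04 -5.4000e-03] [502.95675882  48.16726716 119.32430307] off y mm 0.5134250488795302
```

The torque is about zero here, so the grip is at the balance point. Next I'll look closely at the stand from beside it.

```bash
python3 -m creep '[[-1,4,2,0,1],[-1,8,3,0,1],[-1,11,3,0,1],[-1,11,3,0,1],[-1,11,3,0,1],[-1,11,3,0,1]]'; python3 - <<'E'
from h import *
c=cam("wrist"); im=viewer.grab_frame("wrist"); cv2.imwrite("pics/w6.png",im); np.save("cw6.npy",np.array([c[0],c[1],c[2],*c[3],*c[4].ravel()])); print(telemetry.state()["tool_pos"])
for d in viewer.outline_of("wrist","stand")[:2]:
    q=cv2.minAreaRect(cv2.findNonZero(d["region"].astype(np.uint8))); print(d["confidence"],q)
print(proj(c,[575,220,50]),proj(c,[575,220,0]))
E
```

```text
clock: 20.98
tool_pos: [493.0, 157.4, 149.2]
tcp_rot: [-62.0, 90.0, -152.8]
wrist_force: [0.3, 0.3, -2.7]
gripper_width: 0.492
[493.04280386 157.43218181 149.25057519]
0.97 ((395.62701416015625, 109.38619995117188), (132.5324249267578, 143.08433532714844), 1.023030161857605)
0.55 ((406.97149658203125, 310.9253845214844), (106.99866485595703, 108.46135711669922), 12.804265022277832)
[413.41414237 120.3636024 ] [389.72126066 117.87761817]
```

View pics/w6.png

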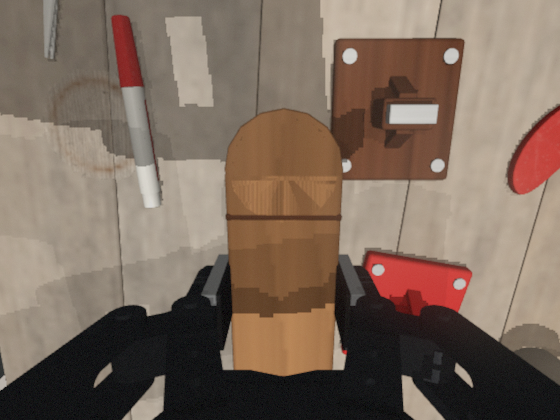

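The edge shows at columns 389–438, rows 104–124 (centre 413.5, 114), and the base discs are at (350,56), (451,56), (344,165) and (438,165).

```bash
python3 - <<'E'
from h import *
c=cam("wrist"); im=cv2.imread("pics/w6.png"); g=im[85:145,370:460]
m=((im.min(2)>110)&(im.max(2).astype(int)-im.min(2)<30)).astype(np.uint8); m[:, :370]=0;m[:,460:]=0;m[:90]=0;m[140:]=0
q=cv2.minAreaRect(cv2.findNonZero(m)); print(q,m.sum(),ray(c,*q[0],50)); print(ray(c,413.5,114,50))
w=[ray(c,*p,13)[:2] for p in((350,56),(451,56),(344,165.5),(438,165.5))]; print(np.round(w,1),np.mean(w,0))
s=telemetry.state(); print(s["tool_pos"])
E
```

```text
((423.730712890625, 114.38653564453125), (69.41328430175781, 44.244728088378906), 2.862405300140381) 984 [581.12050916 223.61778908  50.        ]
[574.76618976 223.94546025  50.        ]
[[540.8 262.4]
 [610.6 261.4]
 [539.3 186.4]
 [610.  185.3]] [575.16132729 223.85971953]
[493.04985005 157.49568498 149.25070402]
```

```bash
python3 - <<'E'
from h import *
c=cam("wrist"); print("line +60 seen at y",ray(c,283,217,147.6))
a=viewer.grab_frame("scene");b=viewer.grab_frame("top");cv2.imwrite("pics/s7.png",a);cv2.imwrite("pics/t7.png",b)
k=lambda im,x,y:cv2.resize(im[y:y+50,x:x+40],(400,500),interpolation=cv2.INTER_NEAREST)
cv2.imwrite("pics/both.png",np.hstack([k(a,178,238),k(b,160,195)]))
for n in("scene","top"):
    c=cam(n)
    for y in (220,224): print(n,y,[proj(c,[575+dx,y+dy,50]).round(1) for dx in(-15,15) for dy in (-6,6)])
E
```

```text
line +60 seen at y [493.48188458 189.48172472 147.6       ]
scene 220 [array([205.4, 257.7]), array([200.2, 260.8]), array([195.6, 250.8]), array([190.5, 253.8])]
scene 224 [array([203.7, 258.7]), array([198.5, 261.8]), array([193.9, 251.8]), array([188.8, 254.8])]
top 220 [array([179.8, 226. ]), array([174.7, 226.1]), array([179.6, 213.4]), array([174.6, 213.5])]
top 224 [array([178.1, 226. ]), array([173. , 226.1]), array([178. , 213.4]), array([172.9, 213.5])]
```

View pics/both.png

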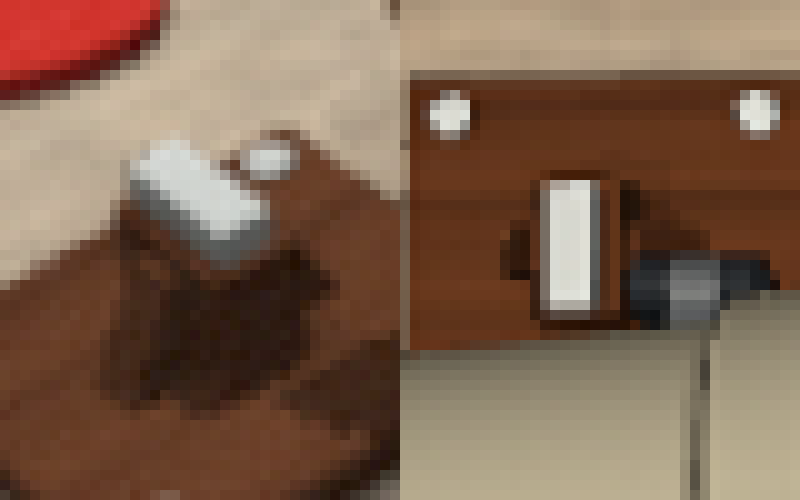

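Top and scene cameras put the edge at y≈220.6, the wrist camera at 224. I'll go for 222 and check it by pressing: the contact moment gives the offset.

```bash
python3 -m creep '[[4,3.2,0,0,1],[8.2,6.5,0,0,1],[8.2,6.5,0,0,1],[8.2,6.5,-3,0,1],[8.2,6.5,-5.5,0,1],[8.2,6.5,-7,0,1],[8.2,6.5,-7.5,0,1],[8.2,6.5,-7.5,0,1],[8.2,6.5,-7.5,0,1]]'; python3 - <<'E'
from h import *
T=[]
for i in range(6):
    viewer.grab_frame("wrist"); s=telemetry.state(); T.append(np.r_[s["wrist_force"],s["torque"]])
print(np.mean(T,0).round(4),s["tool_pos"])
E
python3 -m creep '[[0,0,-0.1,0,1],[0,0,-0.2,0,1],[0,0,-0.3,0,1],[0,0,-0.3,0,1]]'; python3 -m creep '[[0,0,-0.05,0,1],[0,0,-0.1,0,1],[0,0,-0.1,0,1]]'
```

```text
clock: 22.3
tool_pos: [575.3, 223.2, 75.3]
tcp_rot: [100.4, 89.9, 9.5]
wrist_force: [0.1, -0.3, -2.9]
gripper_width: 0.491
[ 0.2303  0.0114 -2.8924 -0.0175 -0.0193 -0.0092] [575.00934786 223.2000149   74.55343309]
clock: 23.1
tool_pos: [574.9, 223.2, 71.2]
tcp_rot: [-84.3, 90.0, -175.1]
wrist_force: [-0.3, -0.1, -2.3]
gripper_width: 0.494
clock: 23.48
tool_pos: [574.9, 223.2, 70.3]
tcp_rot: [-88.4, 90.0, -179.2]
wrist_force: [0.9, 0.3, -2.9]
gripper_width: 0.489
```

```bash
python3 -m creep '[[0,-0.1,0,0,1],[0,-0.1,0,0,1],[0,-0.1,-0.05,0,1],[0,-0.1,-0.1,0,1],[0,-0.1,-0.15,0,1],[0,-0.1,-0.15,0,1]]'; python3 - <<'E'
from h import *
T=[]
for i in range(25):
    viewer.grab_frame("wrist"); s=telemetry.state(); T.append(np.r_[s["wrist_force"],s["torque"]])
m=np.mean(T,0);print(m.round(4),s["tool_pos"])
E
```

```text
clock: 24.22
tool_pos: [575.0, 222.2, 69.8]
tcp_rot: [92.1, 90.0, 1.3]
wrist_force: [-3.7, -1.9, 6.7]
gripper_width: 0.497
[-3.2596 -1.1883  6.481  -0.1848  0.5831 -0.0068] [574.97928161 222.20073106  69.81955967]
```

```bash
cat > rd.py <<'E'
from h import *
T=[]
for i in range(10):
    viewer.grab_frame("wrist"); s=telemetry.state(); T.append(np.r_[s["wrist_force"],s["torque"]])
print(np.mean(T,0).round(4),s["tool_pos"].round(2))
E
python3 -m creep '[[0,-0.05,0,0,1],[0,-0.05,0,0,1]]' >/dev/null; python3 rd.py; python3 -m creep '[[0,0.1,0,0,1],[0,0.1,0,0,1]]'>/dev/null; python3 rd.py
```

```text
[-2.9832e+00  1.0205e+00  5.9928e+00  2.1580e-01  5.7720e-01 -4.1000e-03] [574.97 222.16  69.81]
[-2.4227 -2.3099  6.3762 -0.3906  0.5099  0.0244] [575.15 222.43  69.78]
```

The regression over the nudges gives a torque reference 182 mm up. The contact centre is about 3.5 mm toward +y of the TCP, which lies within every estimate. Next I'll unload, open the jaws slightly, and watch for tipping.

```bash
python3 -m creep '[[0,-0.08,-0.0,0,1],[0,-0.08,0.08,0,1],[0,-0.08,0.1,0,1],[0,-0.08,0.1,0,1]]'; python3 - <<'E'
from h import *
cv2.imwrite("pics/p0.png",viewer.grab_frame("wrist")); s=telemetry.state(); print(s["wrist_force"],s["torque"],s["tool_pos"])
E
python3 -m creep '[[0,0,0,0,-0.12],[0,0,0,0,-0.12]]' 20;  python3 - <<'E'
from h import *
a=cv2.imread("pics/p0.png");b=viewer.grab_frame("wrist");cv2.imwrite("pics/p1.png",b)
A,B=[cv2.cvtColor(x,cv2.COLOR_BGR2GRAY).astype(np.float32) for x in(a,b)]
print(cv2.phaseCorrelate(A[80:230,235:335].copy(),B[80:230,235:335].copy()),cv2.phaseCorrelate(A[200:230,235:335].copy(),B[200:230,235:335].copy()),np.abs(A-B)[80:230,220:345].mean()); s=telemetry.state(); print(s["wrist_force"],s["torque"],s["tool_pos"],s["gripper_width"])
E
```

```text
clock: 27.48
tool_pos: [575.1, 222.0, 69.8]
tcp_rot: [128.6, 90.0, 37.7]
wrist_force: [0.8, 1.2, -0.6]
gripper_width: 0.496
[-0.10763777  1.61419061 -0.05981317] [ 0.26637308 -0.04750583 -0.02409199] [575.07446454 221.95466577  69.85473266]
clock: 27.78
tool_pos: [575.0, 221.8, 69.8]
tcp_rot: [-13.3, 90.0, -104.2]
wrist_force: [0.4, -0.1, 0.4]
gripper_width: 0.564
((0.18777649016503517, -0.4492199840582174), 0.942391591389974) ((-0.3644954519904502, -0.13925192310444778), 0.5840318883260092) 1.9922134
[0.45677989 0.57052641 0.14804144] [-0.0328419  -0.02239357  0.02556973] [574.96301895 221.78205717  69.79658233] 0.5606088497386279
```

```bash
cat > chk.py <<'E'
from h import *
import sys
a=cv2.imread("pics/"+sys.argv[1]);b=viewer.grab_frame("wrist");cv2.imwrite("pics/"+sys.argv[2],b)
A,B=[cv2.cvtColor(x,cv2.COLOR_BGR2GRAY).astype(np.float32)[80:230,235:335].copy() for x in(a,b)]
s=telemetry.state();print(cv2.phaseCorrelate(A,B),np.abs(A-B).mean(),s["torque"],s["tool_pos"],s["gripper_width"])
E
python3 -m creep '[[0,0,0,0,-0.12],[0,0,0,0,-0.12]]' 20 >/dev/null; python3 chk.py p1.png p2.png
```

```text
((-0.03860276588829237, 0.4054002623263244), 0.7703104557355245) 2.9906 [ 0.00179286 -0.03352883 -0.00785   ] [574.94512856 221.87863886  69.84043436] 0.5584487646651128
```

```bash
python3 -m creep '[[0,0,0,0,-0.12],[0,0,0,0,-0.12],[0,0,0,0,-0.12],[0,0,0,0,-0.12]]' 20 >/dev/null; python3 chk.py p2.png p3.png; python3 - <<'E'
from h import *
cv2.imwrite("pics/v.png",np.hstack([cv2.imread("pics/p0.png")[60:300,200:460],cv2.imread("pics/p3.png")[60:300,200:460]]))
E
```

```text
((0.20612454383521595, 0.10188738539406472), 0.7117986172993978) 2.7822 [ 0.03330125 -0.00938991 -0.00406832] [574.96552727 221.86236192  69.82747882] 0.5607357481190832
```

View pics/v.png

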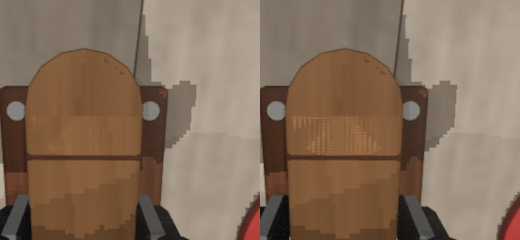

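Before (left) and after (right) match: the beater hasn't tipped in 1 s. I'll open fully and rise straight up.

```bash
python3 -m creep '[[0,0,0,0,-0.3],[0,0,0,0,-0.5],[0,0,0,0,-0.8],[0,0,0,0,-0.8],[0,0,1,0,-0.8],[0,0,2.5,0,-0.8],[0,0,5,0,-0.8],[0,0,9,0,-0.8],[0,0,14,0,-0.8],[-4,0,16,0,-0.8],[-8,-4,16,0,-0.8],[-12,-8,16,0,-0.8]]'; python3 -m creep '[[-5,-4,0,0,-0.8],[-5,-8,0,0,-0.8],[-5,-12,0,0,-0.8],[-5,-12,0,0,-0.8]]'; python3 - <<'E'
from h import *
a=viewer.grab_frame("scene");cv2.imwrite("pics/e.png",cv2.resize(a[200:320,120:280],(800,600)))
c=cam("top");viewer.grab_frame("top")
for d in viewer.outline_of("top","beater")[:2]:
    q=cv2.minAreaRect(cv2.findNonZero(d["region"].astype(np.uint8))); print(d["confidence"],q,ray(c,*q[0],68))
E
```

```text
clock: 30.18
tool_pos: [453.6, 141.2, 231.1]
tcp_rot: [88.9, 89.9, -1.8]
wrist_force: [0.6, -0.4, -0.5]
gripper_width: 0.9
clock: 30.68
tool_pos: [405.1, 20.1, 230.9]
tcp_rot: [70.6, 89.9, -20.5]
wrist_force: [-0.2, 0.8, 0.2]
gripper_width: 0.9
0.67 ((188.47738647460938, 218.66278076171875), (19.34428596496582, 85.10405731201172), 88.45184326171875) [575.57492851 189.57897549  68.        ]
0.65 ((357.15936279296875, 214.1595458984375), (76.90496826171875, 36.097904205322266), 10.738897323608398) [ 576.52367508 -204.82551126   68.        ]
```

View pics/e.png

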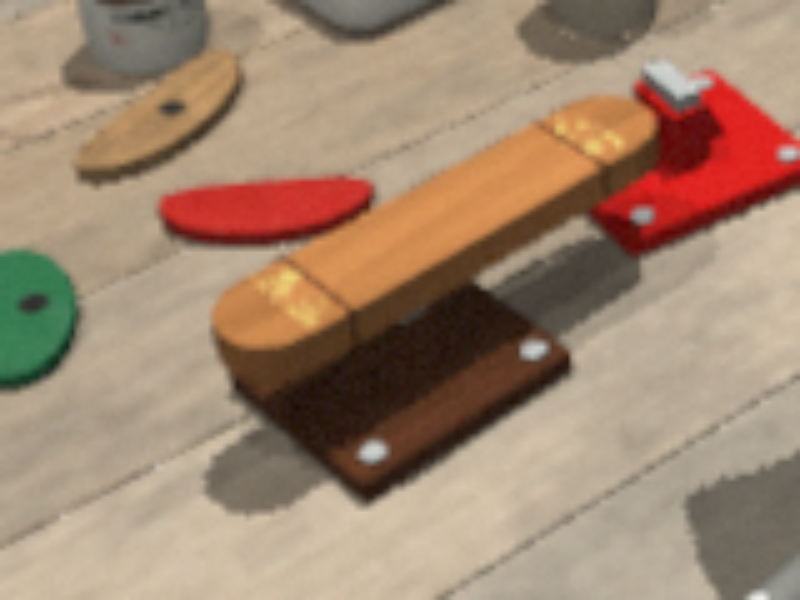

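The picture shows the beater level across the dark stand, resting on nothing else and clear of the red stand.

```bash
python3 -c "
from h import *
print(r.sign_off())"
```

```text
the job is handed in; nothing more can be done
None
```

The job is handed in at about 31 s of the 72 s. The beater is balancing level across the steel edge of the dark stand, and nothing is touching it.

- **Laying it flat:** I took it from the rack, stood it on its narrow edge on the open table, let go and tipped it over. The first push rode over the top without tipping it; a lower push worked.
- **Balance point:** From the wrist torque it is about 28 mm from the middle, toward the end that now points to the robot's left. When I gripped it there, the torque was close to zero.
- **Last checks:**
  - With the jaws just open, the beater had not tipped after 1 s.
  - After I backed away, the scene picture showed it level and clear of the red stand.
  - The top camera put its centre line within about 1 mm of the middle of the edge.
- **Disagreements:**
  - The wrist camera put the edge 3–4 mm farther left than the top and scene cameras did, and a pressing test could not settle which was right. I aimed between them, so the balance point may be off the middle of the edge by 2–3 mm.
  - The torque sensor may also have had a small zero offset, which I could not rule out.
- **Bystanders:** The arm stayed clear of the cup, marker and calipers, but I did not measure their positions again at the end.

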